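# Sweep the finished cigars into the gathering frame

## Robot

A 6-joint arm with a two-finger parallel gripper is mounted at the origin on a cart in front of the work surface, level with it; the furniture and walls round the work are solid. World frame = base frame: x ahead of the robot, y to its left, z up, the work surface at z = 0. Lengths are in m, angles in rad, forces in N, time in s.
With the tool pointing down it reaches from about 0.35 to 0.775 m from the base axis. Payload 7.3 kg.
Tool frame: the origin (TCP) lies midway between the tips of the shut fingers; the grasp point (between the pads) lies 19 mm behind it; z points along the fingers, y is the line along which they close (so a half turn about z gives the same grasp; the last joint's range is limited). The gripper opens to 92 mm and grips with 3 to 60 N. Pads are 19 mm wide; open, the fingers measure 130 mm over their backs; the gripper's body (75 mm by 190 mm) begins 47 mm behind the grasp point.
Start: joints at [-0.146, 0.342, 1.524, -0, 1.275, -0.146], TCP at [0.525, 0, 0.206] pointing down, gripper open.
Joint ranges: [-2.53, 2.53], [-0.77, 2.02], [0.04, 2.7], [-1, 4.14], [0.28, 2.66], [-3.11, 3.11]. Speed limits (rad/s): [2.57, 2.57, 3.14, 3.14, 3.14, 3.14].

## Interface

Orientations are given as a unit quaternion [w, x, y, z].
In Python, from station import env gives the robot as it stands.
- The arm moves only by the shell command python3 -m creep 'ROWS' [FORCE]. ROWS is JSON, a list of rows, each a list of 3 entries, a list of its own where there are three numbers: the finger opening in mm, from 0 to 91.8, then the shift along the tool's x, y, z in mm, then the turn about the tool's z in units of 10 degrees (1.0 is 10 degrees). A call has 1 to 12 rows; each row is the pose to reach, as a shift and turn from the pose commanded when the call began, along the tool's axes at that moment; what a row does not reach only later rows make up. A row lasts 1/8 s, in which the tool goes at most 62.5 mm and 10.7 degrees, less where a joint would pass 70% of its speed; a pose out of reach is approached as far as the arm can. A call with a gripper value outside its range is refused whole. The fingers move at their own pace and stop on an object; FORCE is the grip in N (left out, the last holds). Time passes only in rows, so rows that repeat a pose let the fingers close. It gives the time, the measured TCP pose, the force, the opening and the grip force at its end, in the units of the state.
- env.state(): the state, without advancing time (a new reading comes with each control period).
- env.capture(name): name is "scene" or "side" or "wrist"; returns the picture (480x640x3 uint8, blue, green, red); there is no depth.
- env.calibration(name): a dict with "mtx" (3x3 intrinsics, pixels), "dist_coeffs" ([k1, k2, p1, p2, k3] as OpenCV has them; the pictures are not rectified), "world_to_cam" (4x4, takes a point from world to camera coordinates); the wrist camera has in their place "hand_eye" (4x4, takes a point from camera to tool coordinates, whose origin is the TCP and whose axes are the flange's). Camera axes: x right, y down, z forward; pixel columns grow to the right and rows downward; lengths in m; the calibration is good to about 2 mm. A picture is of the moment at which its call begins: read the wrist's pose just before it. calibration takes no time and is no camera call.
- env.hand_in(): hands the job in; it is judged then, once.
The state is a dict: "t": time; "qpos": joint angles; "dq": joint speeds; "tau": joint torques, N m; "tool_pos": TCP position; "orientation": TCP orientation; "wrist_force": force on the tool from outside, world axes, zero at the start; "ft_torque": the same for the moment, N m; "opening": opening from 0.0 (shut) to 1.0 (fully open); "grasp_force": force on a finger pad.
Only numpy, scipy, OpenCV 4.12 (cv2) and the standard library are available. Lean on these libraries where they do the work, as an engineer would, in place of code of your own. Each camera call takes 0.05 s, during which the arm holds its last target. There are 200 camera calls.

## Task

Three finished cigars lie on the grey sheet in front of the open side of the pale wooden gathering frame. Sweep them along the surface with your fingers, through the open side, until all three lie flat and wholly inside the frame with no end sticking out of its mouth. Do not pick up or carry any cigar, do not crush them, and leave everything else standing as it is.

Things in the scene. Friction and masses are not known exactly. Their poses are not given: they have to be found in the camera images.
- frame: fixed pale wooden frame: three rails 14 mm thick, 32 mm high round a cork-lined 230 (x) by 100 mm (y) rectangle; cork and the grey sheet before the mouth lie flush. Origin in its middle at table height. Mouth (no rail) at y = -50 mm; inner faces: back rail y = +50, side rails x = +-115 mm. Its y points from mouth to back, about world +y (robot's left). Place and yaw vary
- cigar_a: dark brown cigar, loose, 20 g, 146 mm long along its y axis, 16 mm wide (x), 15 mm high; it slides rather than rolls. Origin at the middle of its underside as it lies at the start. It lies on the grey sheet in front of the frame's mouth, roughly parallel to the mouth
- cigar_b: dark brown cigar, loose, 20 g, 152 mm long along its y axis, 17 mm wide (x), 16 mm high; it slides rather than rolls. Origin at the middle of its underside as it lies at the start. It lies on the grey sheet in front of the frame's mouth, roughly parallel to the mouth
- cigar_c: dark brown cigar, loose, 20 g, 149 mm long along its y axis, 15 mm wide (x), 14 mm high; it slides rather than rolls. Origin at the middle of its underside as it lies at the start. It lies on the grey sheet in front of the frame's mouth, roughly parallel to the mouth
- cigar_a_end1 (a point): end of cigar_a, on its axis, 73 mm from the middle along its +y
- cigar_a_end2 (a point): the other end of cigar_a, 73 mm from the middle along its -y
- cigar_a_mid (a point): centre of cigar_a, 7.5 mm above the table while it lies flat
- cigar_b_end1 (a point): end of cigar_b, on its axis, 76 mm from the middle along its +y
- cigar_b_end2 (a point): the other end of cigar_b, 76 mm from the middle along its -y
- cigar_b_mid (a point): centre of cigar_b, 8 mm above the table while it lies flat
- cigar_c_end1 (a point): end of cigar_c, on its axis, 74.5 mm from the middle along its +y
- cigar_c_end2 (a point): the other end of cigar_c, 74.5 mm from the middle along its -y
- cigar_c_mid (a point): centre of cigar_c, 7 mm above the table while it lies flat
- weight: loose bystander: pale brass-coloured weight, 35 mm across and 54 mm tall with a knob on top, standing upright; origin at the centre of its foot
- punch: loose bystander: turned wooden cap punch, 26 mm across and 67 mm tall, standing upright; origin at the centre of its foot
- wax_tin: loose bystander: round green tin, 60 mm across and 26 mm high; origin at the centre of its underside
- small_box: loose bystander: small pale wooden box, 55 x 85 x 22 mm; origin at the centre of its underside
Not all that is in view belongs to the job. Leave any purple look-alike of the cigar_a alone.

How it is judged:
By the outcome, as a careful person would: the job done as asked, in the order asked, and still so for the second after the job is handed in, with the robot touching nothing.
It also fails if it takes over 38 s, if anything falls off the work surface, if the arm or the gripper's body presses on something with over 40 N, if the wrist force passes 120 N, or if a joint passes its speed limit or range.

## Working session

There is one attempt and no reset: what is moved stays moved. The work goes in short steps, Python scripts to look and compute and a shell command to move; the robot and the scene stay as the last step left them, time stands still between calls to the robot, and variables do not carry over. Pictures are saved under pics/ and viewed, at most 10 in all, crops included, and the job is handed in when it is done.

```bash
mkdir -p pics
python3 - <<'E'
from station import env
import cv2,numpy as np
s=env.state();print(s)
for n in("scene","side"):
    cv2.imwrite(f"pics/{n}0.png",env.capture(n))
    c=env.calibration(n);print(n,c)
print(env.calibration("wrist"))
E
```

```text
{'t': 0.0, 'qpos': array([-1.45985168e-01,  3.42735949e-01,  1.52504973e+00, -2.65010831e-05,
        1.27539469e+00, -1.45995906e-01]), 'dq': array([ 0.00160199,  0.00047168, -0.00039011, -0.00048523, -0.00018299,
       -0.00048288]), 'tau': array([ 7.61924657e-04, -4.31245601e+01, -2.44219762e+01,  7.17750052e-02,
        5.59406646e-02, -1.04314388e-04]), 'tool_pos': array([5.24543994e-01, 8.84005749e-05, 2.04926712e-01]), 'orientation': array([-6.29469027e-04,  7.07100027e-01,  7.07113089e-01, -4.83881504e-04]), 'wrist_force': array([-0.45318496,  0.67938483,  0.42072613]), 'ft_torque': array([ 0.06504803, -0.01577932,  0.00733062]), 'grasp_force': 0.0, 'opening': 0.9987167190107226}
scene {'mtx': array([[601.4756163 ,   0.        , 329.75961141],
       [  0.        , 601.4756163 , 247.09816598],
       [  0.        ,   0.        ,   1.        ]]), 'dist_coeffs': array([-0.20377852,  0.        ,  0.        ,  0.        ,  0.        ]), 'world_to_cam': array([[-0.46393682, -0.88586271, -0.00314314,  0.45013784],
       [-0.58977023,  0.31151327, -0.74507084,  0.3393173 ],
      
[... 638 characters left out ...]
2e+00],
       [ 0.00000000e+00,  0.00000000e+00,  0.00000000e+00,
         1.00000000e+00]])}
{'mtx': array([[346.79592346,   0.        , 319.57882498],
       [  0.        , 346.79592346, 240.51598472],
       [  0.        ,   0.        ,   1.        ]]), 'dist_coeffs': array([-0.05340275,  0.        ,  0.        ,  0.        ,  0.        ]), 'hand_eye': array([[-1.46231525e-04, -9.62376655e-01, -2.71718884e-01,
         7.31862861e-02],
       [ 9.99999949e-01, -2.17757250e-04,  2.33082721e-04,
         2.26063044e-04],
       [-2.83482126e-04, -2.71718836e-01,  9.62376638e-01,
        -1.79005272e-01],
       [ 0.00000000e+00,  0.00000000e+00,  0.00000000e+00,
         1.00000000e+00]])}
```

View pics/scene0.png

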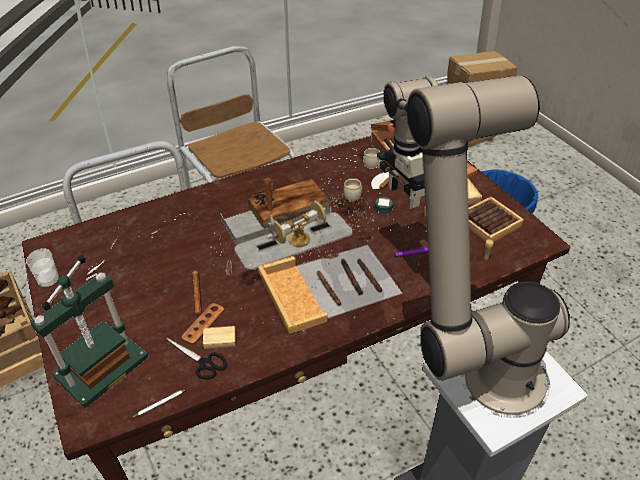

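View pics/side0.png

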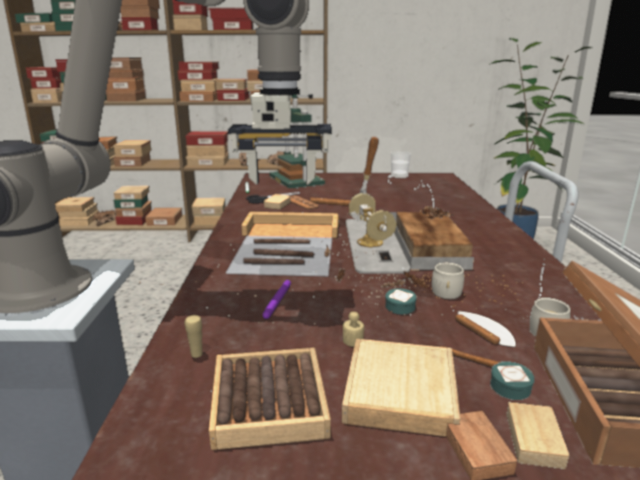

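Scene view: frame around (292,295), with three cigars at about (328,288), (354,277) and (371,272) on the grey sheet. The purple decoy is at (412,252). Next I measure them.

```bash
cat > h.py <<'E'
from station import env
import cv2,numpy as np
from scipy.spatial.transform import Rotation as R
def cam(n):
    c=env.calibration(n)
    if n=="wrist":
        s=env.state();q=s["orientation"];T=np.eye(4);T[:3,:3]=R.from_quat([q[1],q[2],q[3],q[0]]).as_matrix();T[:3,3]=s["tool_pos"]
        W=np.linalg.inv(T@c["hand_eye"])
    else: W=c["world_to_cam"]
    return c["mtx"],c["dist_coeffs"],W
def ray(C,px,z):
    K,d,W=C
    u=cv2.undistortPoints(np.float64(px).reshape(-1,1,2),K,d).reshape(-1,2)
    D=np.c_[u,np.ones(len(u))]@W[:3,:3]; o=-W[:3,:3].T@W[:3,3]
    return (o+D*((z-o[2])/D[:,2])[:,None])[:,:2]
def proj(C,p):
    K,d,W=C
    return cv2.projectPoints(np.float64(p).reshape(-1,1,3),cv2.Rodrigues(W[:3,:3])[0],W[:3,3],K,d)[0].reshape(-1,2)
def cigars(C,im,box,thr=95):
    x0,y0,x1,y1=box
    m=np.zeros(im.shape[:2],np.uint8); m[y0:y1,x0:x1]=(im[y0:y1,x0:x1].max(2)<thr)
    n,l,st,_=cv2.connectedComponentsWithStats(m)
    out=[]
    for i in range(1,n):
        if st[i,4]<60: continue
        yx=np.argwhere(l==i)[:,::-1]
        p=ray(C,yx,0.0075)*1000
        c,sz,a=cv2.minAreaRect(p.astype(np.float32))
        v=np.linalg.svd(p-p.mean(0),full_matrices=False)[2][0]; t=(p-p.mean(0))@v
        out.append((st[i,:4].tolist(),np.round(p.mean(0),1),np.round(sz,0),(p.mean(0)+v*t.min()).round(),(p.mean(0)+v*t.max()).round()))
    return out
E
python3 - <<'E'
from h import *
for n,box in(("scene",(305,250,395,312)),("side",(235,238,328,268))):
    im=cv2.imread(f"pics/{n}0.png")
    for o in cigars(cam(n),im,box): print(n,*o)
im=cv2.imread("pics/scene0.png")[190:350,190:430]
im2=cv2.imread("pics/side0.png")[170:330,200:360]
cv2.imwrite("pics/c0.png",np.vstack([cv2.resize(im,(450,300),interpolation=3),cv2.resize(im2,(450,300),interpolation=3)]))
C=cam("wrist");cv2.imwrite("pics/w0.png",env.capture("wrist"))
E
```

```text
scene [305, 250, 42, 12] [639.7 207.2] [126.  50.] [618. 128.] [653. 256.]
scene [372, 250, 23, 31] [520.4  41.5] [ 68. 131.] [573.  28.] [436.  63.]
scene [341, 259, 22, 36] [509.1 170.9] [ 17. 156.] [588. 160.] [434. 182.]
scene [357, 259, 25, 33] [489.4 120.9] [ 17. 149.] [565. 116.] [417. 126.]
scene [317, 271, 24, 35] [492.6 253.2] [ 16. 150.] [576. 251.] [425. 255.]
scene [349, 297, 46, 15] [370.3 161.8] [140.  45.] [358. 107.] [388. 243.]
side [255, 240, 54, 3] [492.5 238.1] [ 14. 137.] [435. 242.] [572. 233.]
side [254, 250, 60, 7] [519.6 158.3] [ 28. 147.] [439. 168.] [585. 150.]
side [244, 260, 60, 5] [491.1 109.6] [ 23. 139.] [423. 113.] [562. 106.]
```

View pics/c0.png

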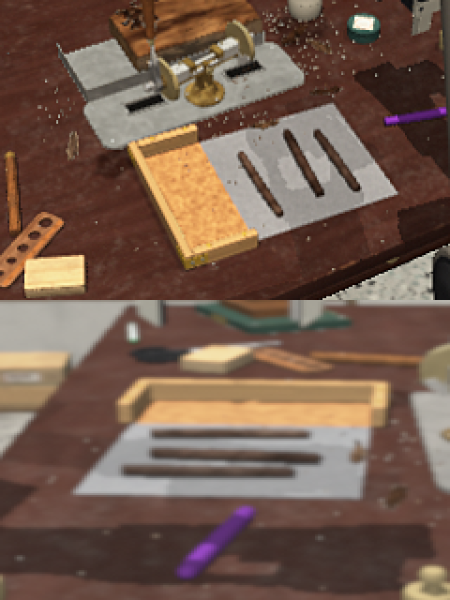

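View pics/w0.png

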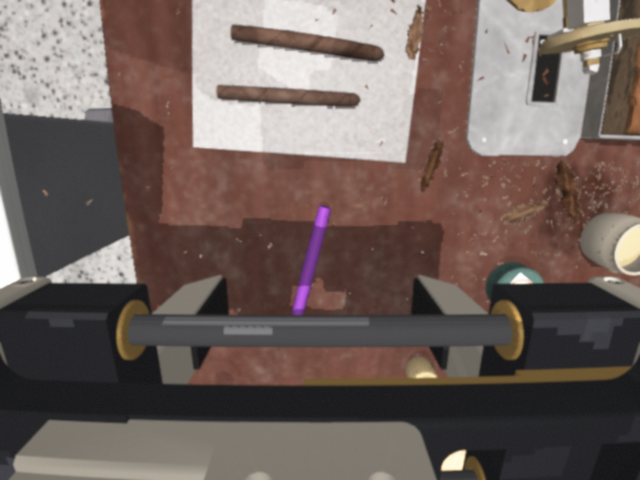

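The wrist view shows cigars c/b at rows 95 and 42, and the purple decoy from (323,208) to (298,312). It is aligned with the world axes: up is +y, right is +x. I'll move over the frame to get a clean top view.

```bash
python3 -m creep '[[91.8,[60,-15,-10],0],[91.8,[120,-30,-20],0],[91.8,[180,-30,-30],0],[91.8,[180,-30,-30],0],[91.8,[180,-30,-30],0]]'
python3 - <<'E'
from h import *
C=cam("wrist");im=env.capture("wrist");cv2.imwrite("pics/w1.png",im);np.savez("pics/w1.npz",W=C[2])
for o in cigars(C,im,(100,0,560,270),80): print(*o)
w0=cv2.imread("pics/w0.png")
E
```

```text
t: 0.78
tool_pos: [0.4948, 0.1797, 0.2352]
orientation: [0.0, 0.707, 0.707, -0.001]
wrist_force: [-0.4, -0.7, -0.6]
opening: 1.002
grasp_force: 0.0
[224, 0, 17, 116] [403.3 333.3] [116.  16.] [412. 399.] [396. 284.]
[352, 0, 57, 5] [565.9 397.8] [59.  4.] [529. 399.] [587. 397.]
[480, 0, 13, 30] [670.5 392. ] [30. 11.] [673. 402.] [665. 373.]
[148, 23, 72, 117] [342.  324.8] [122.  78.] [368. 384.] [315. 264.]
[545, 59, 13, 18] [747.9 335.7] [14. 18.] [742. 345.] [751. 330.]
[446, 108, 13, 6] [642.9 289.2] [14.  5.] [636. 289.] [650. 289.]
[224, 118, 14, 14] [395.6 274.2] [20. 10.] [403. 279.] [387. 268.]
[550, 129, 7, 14] [765.4 264. ] [ 7. 15.] [764. 271.] [767. 256.]
[272, 139, 82, 12] [480.4 248.5] [12. 92.] [533. 246.] [441. 251.]
[526, 149, 22, 27] [748.1 234.3] [25. 30.] [745. 249.] [752. 218.]
[552, 187, 7, 14] [778.7 197. ] [ 7. 16.] [777. 205.] [780. 189.]
[100, 189, 71, 81] [265.4 149.1] [ 93. 101.] [287. 207.] [243.  89.]
[274, 202, 24, 6] [452.6 183.1] [ 6. 27.] [441. 183.] [468. 183.]
[520, 207, 27, 49] [755.9 153.9] [27. 61.] [758. 181.] [753. 119.]
[358, 212, 39, 16] [566.1 162.1] [14. 48.] [540. 168.] [587. 157.]
[419, 220, 19, 50] [629.3 130.1] [63. 18.] [630. 164.] [629. 101.]
[268, 247, 109, 15] [503.4 120.3] [ 16. 134.] [431. 124.] [565. 117.]
```

View pics/w1.png

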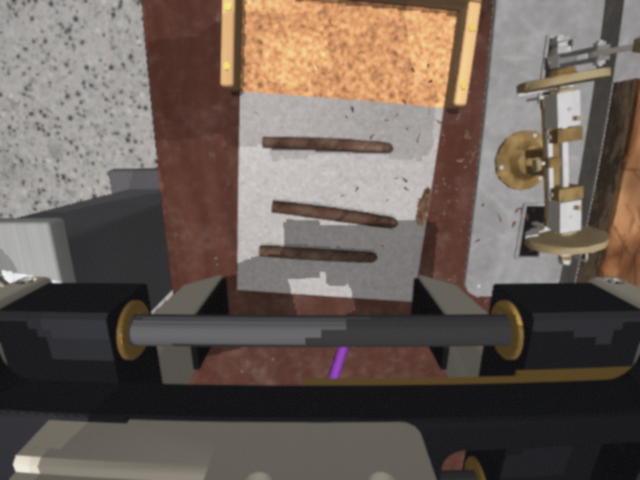

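The wrist view shows the mouth line running (243,93) to (443,107), the left rail end at (222-240,90) and the right rail end at (447-466,107). The cigars are at rows 145, 213 and 253.

Run:
```python
from h import *
c=env.calibration("wrist");W=np.load("pics/w1.npz")["W"];C=(c["mtx"],c["dist_coeffs"],W)
print("mouth z0",ray(C,[(243,93),(443,107)],0)*1e3)
print("rail mouth ends top z32",ray(C,[(222,87),(237,90),(452,105),(467,107)],.032)*1e3)
print("left/right rail inner top far",ray(C,[(238,5),(464,8)],.032)*1e3)
print("cig ends",ray(C,[(262,142),(392,147),(272,206),(397,223),(260,252),(376,257)],.0075)*1e3)
print("sheet near edge",ray(C,[(238,290),(413,301)],0)*1e3)
print("purple",ray(C,[(345,345)],.0075)*1e3)
S=cam("scene")
# back rail top corners / mouth corners from scene crop (scale 1.875, offset 190,190)
px=np.array([(130,143),(187,263),(258,232),(195,127),(140,141),(190,248)])/1.875+190
print("scene rail tops",ray(S,px,.032)*1e3)
```

```text
mouth z0 [[409.0413785  307.39992608]
 [634.84007245 293.22505643]]
rail mouth ends top z32 [[394.18626097 309.28187071]
 [409.60609915 306.18347694]
 [633.41937296 292.25797604]
 [649.59061935 290.54245644]]
left/right rail inner top far [[414.46633549 385.73613151]
 [638.06920375 384.6235769 ]]
cig ends [[429.57382318 253.89546584]
 [577.33622704 248.56653068]
 [438.44311055 180.36879513]
 [588.19291522 159.83523379]
 [421.54189976 123.06569214]
 [564.75501835 116.69445941]]
sheet near edge [[389.02081     68.81691224]
 [617.66285692  53.26566789]]
purple [[529.10213589  -7.63178104]]
scene rail tops [[651.11811592 401.46851846]
 [386.18817375 425.41913064]
 [391.70195478 309.49981115]
 [636.89326454 295.07399626]
 [647.97762582 385.67528478]
 [409.66296727 409.76357245]]
```

Frame: mouth centre (522,300), yaw about -3.6°. All cigars are laterally within about 17 mm of its axis. I'll drop the open fingers behind the nearest cigar and push the whole stack in.

```bash
python3 -m creep '[[91.8,[-50,3,0],0.2],[91.8,[-95,5,0],0.36],[91.8,[-95,5,0],0.36],[91.8,[-95,5,50],0.36],[91.8,[-95,5,100],0.36],[91.8,[-95,5,150],0.36],[91.8,[-95,5,200],0.36],[91.8,[-95,5,215],0.36],[91.8,[-95,5,215],0.36],[91.8,[-95,5,215],0.36]]'
```

```text
t: 2.08
tool_pos: [0.5015, 0.085, 0.0224]
orientation: [0.001, 0.729, 0.684, 0.001]
wrist_force: [0.6, 0.2, -0.9]
opening: 0.998
grasp_force: 0.0
```

```bash
python3 -m creep '[[91.8,[0,0,10],0],[91.8,[0,0,17],0],[91.8,[0,0,17],0],[91.8,[8,0,17],0],[91.8,[16,0,17],0],[91.8,[24,0,17],0],[91.8,[32,0,17],0],[91.8,[40,0,17],0],[91.8,[48,0,17],0],[91.8,[56,0,17],0],[91.8,[64,0,17],0],[91.8,[72,0,17],0]]'
python3 - <<'E'
from h import *
cv2.imwrite("pics/w2.png",np.vstack([env.capture("wrist")[60:300],cv2.resize(env.capture("scene")[190:350,190:430],(640,340))]))
E
```

```text
t: 3.58
tool_pos: [0.5046, 0.1574, 0.0036]
orientation: [0.0, 0.729, 0.685, 0.0]
wrist_force: [0.5, -0.6, -0.5]
opening: 0.996
grasp_force: 0.0
```

View pics/w2.png

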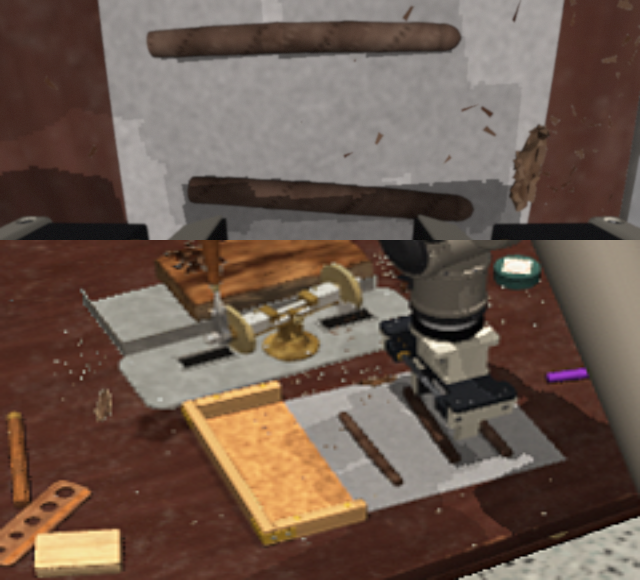

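Run:
```python
from h import *
im=env.capture("scene");C=cam("scene")
print(ray(C,[(190+511/2.667,190+(454-240)/2.125),(190+483/2.667,190+(424-240)/2.125)],.0075)*1e3)
cv2.imwrite("pics/z.png",np.vstack([cv2.resize(im[240:310,320:420],(800,560),interpolation=2)]))
print(proj(C,[(.436,.157,.004),(.455,.157,.004),(.565,.157,.004),(.5046,.1574,.0036)]))
```

```text
[[417.12343467 121.24714799]
 [481.17568705 118.60045639]]
[[367.5262417  291.57879665]
 [364.22686036 287.40880005]
 [345.97355194 264.34084419]
 [355.69852852 276.92506654]]
```

View pics/z.png

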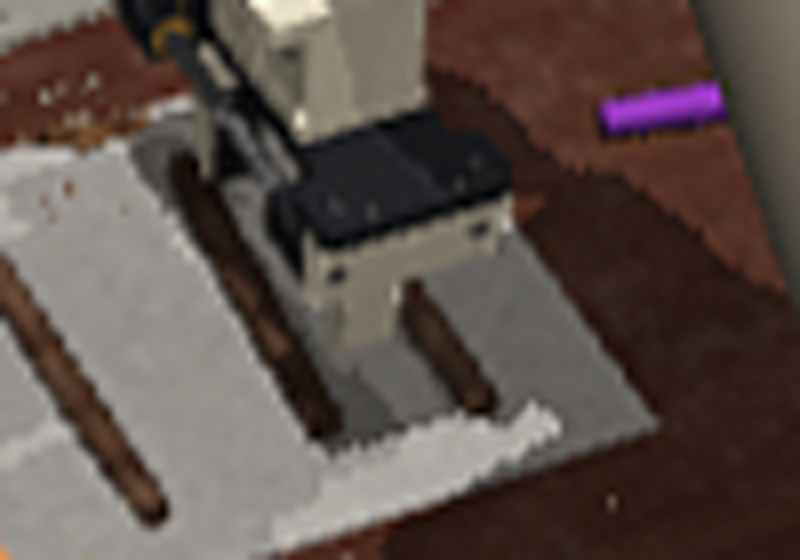

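The near cigar hasn't moved. The open fingertips swing up above the TCP and passed over it at about 14 mm. I'll lift, go back behind it and feel for the table with the fingers open.

```bash
python3 -m creep '[[91.8,[0,0,-25],0],[91.8,[-37,0,-25],0],[91.8,[-74,0,-25],0],[91.8,[-74,0,-25],0],[91.8,[-74,0,-5],0],[91.8,[-74,0,0],0],[91.8,[-74,0,4],0],[91.8,[-74,0,6],0],[91.8,[-74,0,6],0]]'; python3 -m creep '[[91.8,[0,0,1],0],[91.8,[0,0,2],0],[91.8,[0,0,2],0]]'
```

```text
t: 4.85
tool_pos: [0.5, 0.0832, -0.0022]
orientation: [0.0, 0.729, 0.685, 0.0]
wrist_force: [1.1, -0.0, 0.0]
opening: 0.999
grasp_force: 0.0
t: 5.22
tool_pos: [0.4999, 0.083, -0.0044]
orientation: [0.0, 0.729, 0.685, 0.0]
wrist_force: [0.2, -0.7, -0.3]
opening: 1.001
grasp_force: 0.0
```

Confirmed: the TCP is below 0 with no contact.

```bash
python3 -m creep '[[91.8,[0,0,1],0],[91.8,[0,0,2],0],[91.8,[0,0,2],0]]';python3 -m creep '[[91.8,[0,0,1],0],[91.8,[0,0,2],0],[91.8,[0,0,2],0]]';python3 -m creep '[[91.8,[0,0,1],0],[91.8,[0,0,1],0]]'
```

```text
t: 5.6
tool_pos: [0.4998, 0.083, -0.0065]
orientation: [-0.0, 0.729, 0.685, -0.0]
wrist_force: [0.3, 0.1, 0.2]
opening: 1.003
grasp_force: 0.0
t: 5.98
tool_pos: [0.4998, 0.083, -0.0085]
orientation: [-0.0, 0.729, 0.685, -0.0]
wrist_force: [0.6, -0.1, -0.7]
opening: 0.998
grasp_force: 0.0
t: 6.22
tool_pos: [0.4999, 0.083, -0.0094]
orientation: [-0.0, 0.729, 0.685, -0.0]
wrist_force: [-0.6, -0.7, 0.8]
opening: 1.0
grasp_force: 0.0
```

```bash
for i in 1 2; do python3 -m creep '[[91.8,[0,0,1],0],[91.8,[0,0,1],0]]' | grep -E "pos|wrist"; done
```

```text
tool_pos: [0.4999, 0.083, -0.0104]
wrist_force: [0.6, 0.2, -0.0]
tool_pos: [0.4999, 0.083, -0.0114]
wrist_force: [0.1, 0.1, -0.4]
```

```bash
python3 -m creep '[[91.8,[8,0,0],0],[91.8,[16,0,0],0],[91.8,[24,0,0],0],[91.8,[32,0,0],0],[91.8,[40,0,0],0],[91.8,[48,0,0],0]]'
python3 - <<'E'
from h import *
C=cam("wrist");im=env.capture("wrist");S=env.capture("scene")
cv2.imwrite("pics/w3.png",np.vstack([im[60:300],cv2.resize(S[240:310,320:420],(640,340))]))
E
```

```text
t: 7.48
tool_pos: [0.5029, 0.1315, -0.0114]
orientation: [0.0, 0.729, 0.685, 0.0]
wrist_force: [0.4, -0.3, 0.3]
opening: 1.0
grasp_force: 0.1
```

View pics/w3.png

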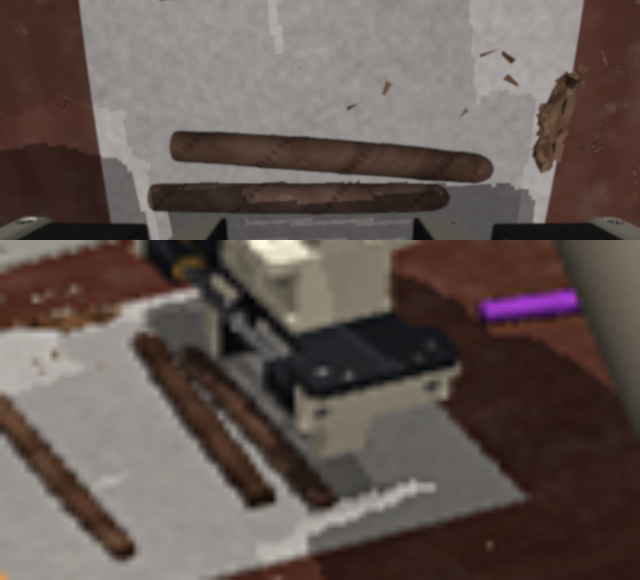

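It works now: near cigar c has been pushed up next to b. Continuing the sweep.

```bash
python3 -m creep '[[91.8,[8,0,0],0],[91.8,[16,0,0],0],[91.8,[24,0,0],0],[91.8,[32,0,0],0],[91.8,[40,0,0],0],[91.8,[48,0,0],0],[91.8,[56,0,0],0],[91.8,[64,0,0],0],[91.8,[72,0,0],0],[91.8,[80,0,0],0],[91.8,[88,0,0],0],[91.8,[96,0,0],0]]'
python3 -m creep '[[91.8,[8,0,0],0],[91.8,[16,0,0],0],[91.8,[24,0,0],0],[91.8,[32,0,0],0],[91.8,[40,0,0],0],[91.8,[48,0,0],0],[91.8,[56,0,0],0],[91.8,[64,0,0],0],[91.8,[64,0,0],0]]'
python3 - <<'E'
from h import *
im=env.capture("wrist");S=env.capture("scene")
cv2.imwrite("pics/w4.png",np.vstack([im[60:300],cv2.resize(S[240:340,240:380],(480,340)).repeat(1,0) if 0 else cv2.resize(S[240:340,240:380],(640,340))]))
E
```

```text
t: 9.07
tool_pos: [0.509, 0.2273, -0.0114]
orientation: [0.0, 0.729, 0.685, 0.0]
wrist_force: [-0.3, -0.3, 0.9]
opening: 1.0
grasp_force: 0.2
t: 10.2
tool_pos: [0.513, 0.2913, -0.0114]
orientation: [0.0, 0.729, 0.685, 0.0]
wrist_force: [-0.2, -1.0, -0.2]
opening: 1.0
grasp_force: 0.0
```

View pics/w4.png

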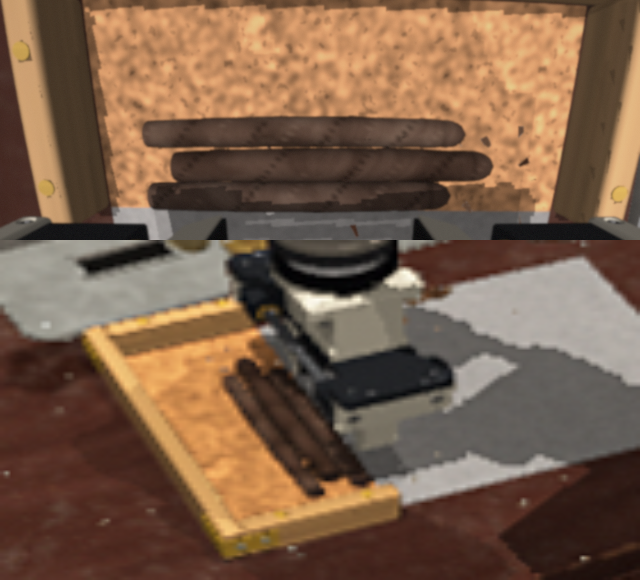

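The stack is neat and crossing the mouth, well clear of both side rails. I'll push 36 mm more, back off and lift.

```bash
python3 -m creep '[[91.8,[7,0,0],0],[91.8,[14,0,0],0],[91.8,[21,0,0],0],[91.8,[28,0,0],0],[91.8,[33,0,0],0],[91.8,[36,0,0],0],[91.8,[36,0,0],0],[91.8,[28,0,0],0],[91.8,[16,0,0],0],[91.8,[16,0,-30],0],[91.8,[16,0,-80],0],[91.8,[16,0,-130],0]]'
python3 -m creep '[[91.8,[-10,0,-50],0],[91.8,[-10,0,-100],0],[91.8,[-10,0,-100],0],[91.8,[-10,0,-100],0],[91.8,[-10,0,-100],0]]'
python3 - <<'E'
from h import *
C=cam("wrist");im=env.capture("wrist");S=env.capture("scene")
print(ray(C,proj(C,[(.409,.307,0),(.635,.293,0)]),0),proj(C,[(.409,.307,0),(.635,.293,0),(.5,.33,0)]))
cv2.imwrite("pics/w5.png",np.vstack([im[0:300],cv2.resize(S[230:340,230:400],(640,300))]))
E
```

```text
t: 11.8
tool_pos: [0.5137, 0.3053, 0.1198]
orientation: [-0.0, 0.729, 0.684, -0.0]
wrist_force: [0.8, 0.5, -0.1]
opening: 1.002
grasp_force: 0.0
t: 12.42
tool_pos: [0.5126, 0.2959, 0.2169]
orientation: [-0.001, 0.729, 0.684, -0.002]
wrist_force: [0.3, -0.0, -0.1]
opening: 1.004
grasp_force: 0.0
[[0.409 0.307]
 [0.635 0.293]] [[229.92375258 204.39537876]
 [425.51848778 204.25149482]
 [306.82153957 179.20928879]]
```

View pics/w5.png

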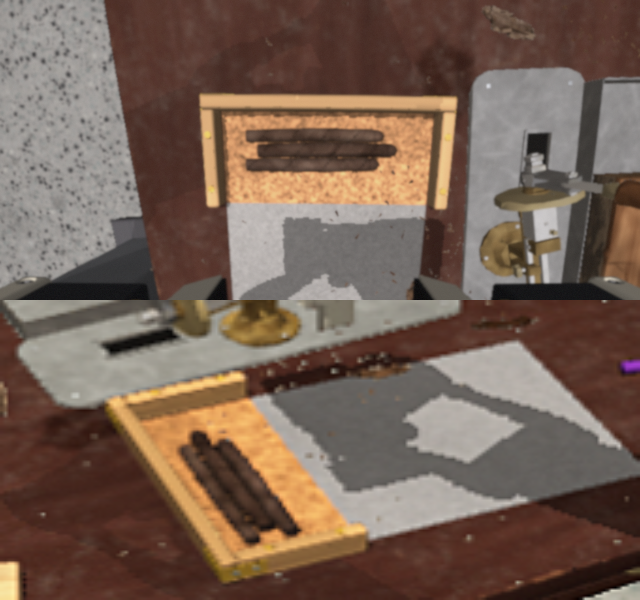

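All three lie flat and parallel, wholly inside the frame, with the mouth line at row 204 and the nearest cigar edge at row 171.

```bash
python3 -c "
from station import env
print(env.hand_in())"
```

```text
the job is handed in; nothing more can be done
None
```

All three cigars were swept into the frame and lie flat, wholly inside it, clear of the mouth; the job was handed in at about 12.5 s (limit 38 s), with nothing else seen disturbed in the views I checked.

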